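# Shim the leaning bench rack level

## Task

The small steel bench rack leans on its short front-left foot. Take the long red plastic wedge, lay it flat on the bench with its thin end towards that foot, in line with the rack, and push it under the foot until the bubble of the spirit level on top sits centred between its two lines; then let go and leave the wedge there, carrying the foot. Push gently, without shunting the rack along the bench, do not handle the rack or the level, and leave everything else where it is.

Things in the scene. Friction and masses are not known exactly. Their poses are not given: they have to be found in the camera images.
- rack: grey steel bench rack, 220 deep (x) x 360 wide (y) x 200 mm high, 3.2 kg +-20%, loose on four black domed feet (38 mm wide) at x +-90, y +-160 mm; posts start 20 mm up. Origin: underside centre, in the plane of the good feet; z up, front faces -x (the robot), +y is left seen from the robot. The front-left foot is 6 to 9 mm short: the rack leans on it with 4 to 7 N, up to 18 N when level
- low_foot (a point): centre of the underside of the short front-left foot of the rack, on the bench at the start; the foot's edge curves up all round (38 mm across, 8 mm up at its rim), so a thin edge can be pushed under it
- front_right_foot (a point): centre of the underside of the rack's front-right foot
- bubble (a joint): bubble (17 mm long) of the yellow 240 mm spirit level held by magnets along the rack's y on its top front edge, in a green vial: offset from mid-vial in m, + to the rack's left. Runs to the high side, 10 mm to +y per mm that the front-left foot rises; starts at its stop, -24 mm; settles in 1.5 s. Lines 23 mm apart: level within +-3 mm. The top is up to 7 mrad out of true: go by the bubble
- wedge: bright red smooth nylon wedge, 160 mm long x 40 mm wide, 70 g, friction about 0.3. Flat underside on the bench; its top slopes evenly from 17.6 mm thick at the thick end (its x = -80 mm) to 1.6 mm at the thin end (its x = +80 mm): 1 mm of height in 10 mm. Origin: centre of its underside; x points to the thin end, z up
- packer_blue: flat blue packer, 110 x 40 x 6 mm, not wanted here; origin at the centre of its underside
- packer_green: flat green slotted packer, 110 x 45 x 5 mm, not wanted here; origin near the centre of its underside
- oil_bottle: black oil bottle with a red cap, 55 x 85 x 200 mm, origin under its centre; a bystander
- jar_a: white plastic jar, 72 mm diameter, 150 mm high, origin under its centre; a bystander
- jar_b: grey plastic jar, 72 mm diameter, 150 mm high, origin under its centre; a bystander
- carton: cardboard carton, 120 x 160 x 110 mm, origin under its centre; a bystander
- tape_measure: yellow tape measure, 70 x 35 x 65 mm, origin under its centre; a bystander
- pick_bin: blue stock bin, 160 x 110 x 75 mm, origin under its centre; a bystander
Things that resemble listed ones, but are neither listed nor needed, are in the scene too. There is more than one size of the wedge; the one meant has the size given above.

How it is judged:
On the way:
1. the wedge has gone in under the short foot, thin end first, and bears its load (x of low_foot in the frame of wedge between -0.06 and 0.078 m and y of low_foot in the frame of wedge between -0.016 and 0.016 m and contact force between wedge and rack above 1 N and angle between wedge's own z axis and vertical below 0.1 rad), for 0.1 s.
At the end, for the whole second after the job is handed in: bubble within 3 mm of mid-vial; wedge flat on the bench (0.03 rad) under the short foot, thin end first (foot within 16 mm of its middle line, over 5 mm in), in line with the rack to 15 degrees, bearing over 1.5 N; rack and its front-right foot within 8 mm of their start; all at rest (value of joint bubble between -0.003 and 0.003 m and x of low_foot in the frame of wedge between -0.05 and 0.075 m and y of low_foot in the frame of wedge between -0.016 and 0.016 m and contact force between wedge and rack above 1.5 N and angle between wedge's own z axis and vertical below 0.03 rad and height (world z) of wedge below 0.004 m and angle between the x axis of wedge and the x axis of rack, either way round below 0.26 rad and distance of each of front_right_foot, rack from where it was at the start of the episode below 0.008 m and linear speed of each of rack, wedge below 0.01 m/s); the robot touches nothing.
It fails at once if the wedge is rammed or forced against the rack (over 25 N between them) (contact force between wedge and rack above 25 N).
It fails at once if the rack is shunted along the bench by more than 8 mm (distance of any of front_right_foot, rack from where it was at the start of the episode above 0.008 m).
It fails at once if the robot pushes on or handles the rack or the level (over 3 N) (contact force between any of the fingers, the arm and rack above 3 N).
It fails at once if another thing on the bench is shifted by more than 30 mm (distance of any of packer_blue, packer_green, oil_bottle, jar_a, jar_b, carton, tape_measure, pick_bin from where it was at the start of the episode above 0.03 m).
It also fails if it takes over 72 s, if anything falls off the work surface, if the arm or the gripper's body presses on something with over 40 N, if the wrist force passes 120 N, or if a joint passes its speed limit or range.

## Robot

A 7-joint arm with a two-finger parallel gripper is mounted at the origin on the work surface. World frame = base frame: x ahead of the robot, y to its left, z up, the work surface at z = 0. Lengths are in m, angles in rad, forces in N, time in s.
With the tool pointing down it reaches from about 0.425 to 0.95 m from the base axis. Payload 16.7 kg.
Tool frame: the origin (TCP) lies on the mounting face of the last link; the fingertips stand 199 mm ahead of it and the grasp point (between the pads) lies 180 mm ahead of it; z points along the fingers, y is the line along which they close (so a half turn about z gives the same grasp; the last joint's range is limited). The gripper opens to 94 mm and grips with 3 to 60 N. Pads are 16 mm wide; open, the fingers measure 119 mm over their backs; the gripper's body (75 mm by 177 mm) begins 78 mm behind the grasp point.
Start: joints at [1.016, 0.426, 0.074, 1.606, -0.034, 1.111, -0.067], TCP at [0.266, -0.62, 0.405] pointing down, gripper open.
Joint ranges: [-2.85, 2.85], [-0.5, 2.14], [-1.23, 1.37], [0.21, 2.46], [-1.02, 4.16], [0.16, 2.05], [-2.73, 2.73]. Speed limits (rad/s): [1.89, 1.89, 2.39, 2.39, 3.01, 3.01, 3.01].

## Interface

Orientations are given as a unit quaternion [x, y, z, w].
In Python, from workcell import env, camera, camera_params, finish_job gives the robot as it stands. The module is installed in compiled form; this text tells all that it offers.
- The arm moves only by the tool servo_tool, never from a script. Its argument "motion" is a list of rows, each a list of 2 entries, a list of its own where there are three numbers: the shift along the tool's x, y, z in mm, then the turn, a rotation vector about the tool's x, y, z in degrees. A call has exactly 5 rows; each row shifts and turns the commanded pose from where the row before left it, along the tool's axes as they then stand; what a row does not reach is not made up. A row lasts 1/12 s, in which the tool goes at most 41.7 mm and 7.16 degrees, less where a joint would pass 70% of its speed; a pose out of reach is approached as far as the arm can. A call with a gripper value outside its range is refused whole. "jaw" is the gripper's target within -1 to 1 (shut at 1, half-way at 0, fully open at -1), set as the call begins (left out, the last holds). The fingers move at their own pace and stop on an object; "grip_force" is the grip in N (left out, the last holds). Time passes only in rows, so rows that do not move let the fingers close, or fill a call up. It gives the time, the measured TCP pose, the force, the opening and the grip force at its end, in the units of the state.
- env.get_obs(): the state, without advancing time (a new reading comes with each control period).
- camera(name): name is "scene" or "top" or "wrist"; returns the picture (480x640x3 uint8, blue, green, red); there is no depth.
- camera_params(name): a dict with "fx", "fy", "cx", "cy" (pixels), "rvec" (rotation vector, rad) and "tvec" (3), from world to camera coordinates, as OpenCV has them; the wrist camera has in their place "mount" (4x4, takes a point from camera to tool coordinates, whose origin is the TCP and whose axes are the flange's). Camera axes: x right, y down, z forward; pixel columns grow to the right and rows downward; lengths in m; the calibration is good to about 2 mm. A picture is of the moment at which its call begins: read the wrist's pose just before it. camera_params takes no time and is no camera call.
- finish_job(): hands the job in; it is judged then, once.
The state is a dict: "clock": time; "joint_positions": joint angles; "dq": joint speeds; "tau": joint torques, N m; "eef_pos": TCP position; "ee_rot": TCP orientation; "wrist_force": force on the tool from outside, world axes, zero at the start; "wrist_torque": the same for the moment, N m; "finger_gap": finger opening in m; "gripper_force": force on a finger pad.
Only numpy, scipy, OpenCV 4.12 (cv2) and the standard library are available. Lean on these libraries where they do the work, as an engineer would, in place of code of your own. Each camera call takes 0.05 s, during which the arm holds its last target. There are 200 camera calls.

## Working session

There is one attempt and no reset: what is moved stays moved. The work goes in short steps, Python scripts to look and compute and a tool call to move; the robot and the scene stay as the last step left them, time stands still between calls to the robot, and variables do not carry over. Pictures are saved under pics/ and viewed, at most 10 in all, crops included, and the job is handed in when it is done.

Besides the shell and the picture viewer there is one more tool, called after "Emit:" as name(argument=value, ...), one argument or row to a line, values as JSON. servo_tool: Moves the arm, as the interface text tells. Its arguments: {"type":"object","properties":{"motion":{"type":"array"},"jaw":{"type":"number"},"grip_force":{"type":"number"}},"required":["motion"]}

```bash
mkdir -p pics
cat > h.py <<'E'
import numpy as np, cv2
from workcell import env, camera, camera_params, finish_job
from scipy.spatial.transform import Rotation as R
def cam(n):
    p=camera_params(n)
    if n=='wrist':
        o=env.get_obs(); T=np.eye(4); T[:3,:3]=R.from_quat(o['ee_rot']).as_matrix(); T[:3,3]=o['eef_pos']
        M=T@np.array(p['mount']); Rw=M[:3,:3]; c=M[:3,3]
    else:
        Rm=R.from_rotvec(np.ravel(p['rvec'])).as_matrix(); Rw=Rm.T; c=-Rm.T@np.ravel(p['tvec'])
    return p,Rw,c
def ray(C,uv,z):
    p,Rw,c=C; uv=np.atleast_2d(uv).astype(float)
    d=np.c_[(uv[:,0]-p['cx'])/p['fx'],(uv[:,1]-p['cy'])/p['fy'],np.ones(len(uv))]@Rw.T
    return c+d*((z-c[2])/d[:,2])[:,None]
def proj(C,X):
    p,Rw,c=C; q=(np.atleast_2d(X)-c)@Rw
    return np.c_[q[:,0]/q[:,2]*p['fx']+p['cx'],q[:,1]/q[:,2]*p['fy']+p['cy']]
E
python3 - <<'E'
from h import *
for n in ['scene','top']:
    cv2.imwrite(f'pics/{n}0.png',camera(n)); C=cam(n); print(n,C[2],C[1][:,2],C[0]['fx'])
print(env.get_obs()); print(camera_params('wrist'))
E
```

```text
scene [0.99367348 0.88514759 0.90055002] [-0.38890416 -0.69349657 -0.60647841] 439.5873551018834
top [0.35910245 0.03647789 1.89381047] [ 0.09243969  0.00134034 -0.99571738] 615.426342343769
{'clock': 0.1, 'joint_positions': array([ 1.01549163,  0.42666756,  0.07385634,  1.60656202, -0.03407091,
        1.11079729, -0.06710169]), 'dq': array([ 0.00280301,  0.0004436 ,  0.00052433, -0.00203135, -0.00060106,
        0.00146065,  0.00067057]), 'tau': array([ 9.54969524e-03, -9.37465024e+01,  3.67775157e+00, -4.55040908e+01,
       -4.85027733e-02,  1.68099784e-02, -1.93822411e-04]), 'eef_pos': array([ 0.26637522, -0.62002665,  0.40403849]), 'ee_rot': array([ 9.79488094e-01,  2.01501189e-01, -1.71739062e-04, -5.61964862e-04]), 'wrist_force': array([ 0.18910918,  0.32637386, -0.73164194]), 'wrist_torque': array([-0.00526516, -0.00094011, -0.01797153]), 'gripper_force': 0.0, 'finger_gap': 0.09402560246823245}
{'fx': 349.0276525778954, 'fy': 349.0276525778954, 'cx': 320.0935711939356, 'cy': 237.31080710211143, 'mount': array([[ 3.34054497e-04, -9.73484327e-01, -2.28753478e-01,
         6.60072605e-02],
       [ 9.99999851e-01,  4.24025719e-04, -3.44160648e-04,
        -1.09638899e-03],
       [ 4.32032355e-04, -2.28753329e-01,  9.73484323e-01,
         1.91254782e-02],
       [ 0.00000000e+00,  0.00000000e+00,  0.00000000e+00,
         1.00000000e+00]])}
```

View pics/scene0.png

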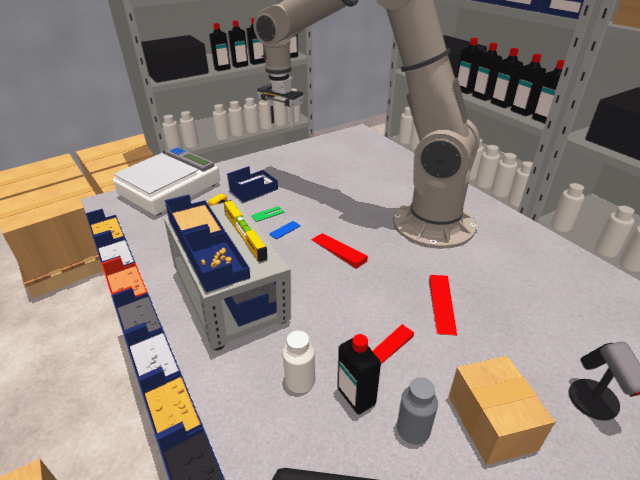

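View pics/top0.png

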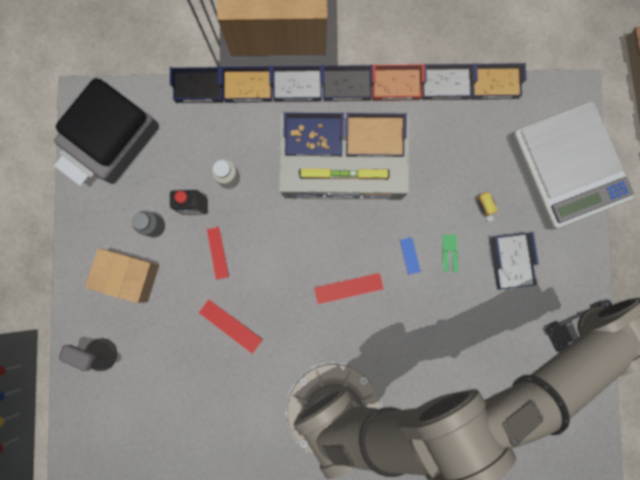

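The scene and top views show three red bars, at top-view pixels A (218,253), B (231,326) and C (349,288). The rack is at about (344,155) with its level vial at (344,173). I'll measure the bars and the rack next.

Run:
```python
from h import *
im=camera('top'); C=cam('top')
hsv=cv2.cvtColor(im,cv2.COLOR_BGR2HSV)
m=cv2.inRange(hsv,(0,150,90),(8,255,255))|cv2.inRange(hsv,(172,150,90),(180,255,255))
crops=[]
for c in cv2.findContours(m,cv2.RETR_EXTERNAL,cv2.CHAIN_APPROX_NONE)[0]:
    if cv2.contourArea(c)<300: continue
    b=cv2.boxPoints(cv2.minAreaRect(c)); P=ray(C,b,0.008)[:,:2]
    print(b.mean(0).round(),'ctr',P.mean(0).round(3),'sides',np.linalg.norm(P[1]-P[0]).round(4),np.linalg.norm(P[2]-P[1]).round(4)); print(P.round(3).tolist())
    print(np.round(b).tolist())
cv2.imwrite('pics/c1.png',cv2.resize(im[210:360,190:400],None,fx=3.8,fy=3.8,interpolation=cv2.INTER_CUBIC))
s=camera('scene')
cv2.imwrite('pics/c2.png',cv2.resize(s[225:375,300:470],None,fx=4,fy=4,interpolation=cv2.INTER_CUBIC))
```

```text
[230. 326.] ctr [0.258 0.312] sides 0.0427 0.1957
[[0.3, 0.403], [0.334, 0.377], [0.216, 0.221], [0.182, 0.247]]
[[200.0, 312.0], [209.0, 301.0], [260.0, 339.0], [252.0, 351.0]]
[217. 253.] ctr [0.48  0.351] sides 0.031 0.1478
[[0.55, 0.38], [0.556, 0.35], [0.41, 0.323], [0.405, 0.353]]
[[208.0, 230.0], [218.0, 228.0], [227.0, 275.0], [217.0, 277.0]]
```

View pics/c2.png

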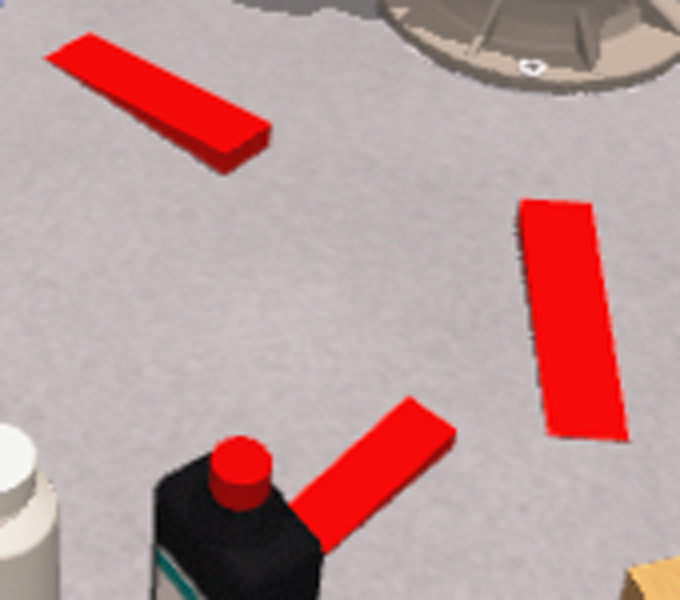

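The crop shows C (upper left) with its thick end towards +y. A is the narrow bar behind the bottle, and B is a large flat bar. The mask missed C, so I'll loosen it and measure all three in both views.

Run:
```python
from h import *
for n in ['top','scene']:
    im=camera(n); C=cam(n); print(n)
    hsv=cv2.cvtColor(im,cv2.COLOR_BGR2HSV)
    if n=='top': print(hsv[288,349],hsv[326,231],hsv[253,218])
    m=cv2.inRange(hsv,(0,130,70),(10,255,255))|cv2.inRange(hsv,(170,130,70),(180,255,255))
    for c in cv2.findContours(m,cv2.RETR_EXTERNAL,cv2.CHAIN_APPROX_NONE)[0]:
        if cv2.contourArea(c)<300: continue
        b=cv2.boxPoints(cv2.minAreaRect(c)) if n=='top' else cv2.approxPolyDP(c,3,True)[:,0].astype(float)
        print('px',b.mean(0).round().tolist(),'area',cv2.contourArea(c))
        P=ray(C,b,0.009)[:,:2]; print(P.round(3).tolist(),'sides',np.linalg.norm(np.roll(P,-1,0)-P,axis=1).round(3), np.round(b).tolist())
```

```text
top
[  1 146 187] [  1 157 187] [  1 157 187]
px [230.0, 326.0] area 969.5
[[0.299, 0.407], [0.337, 0.378], [0.216, 0.218], [0.179, 0.247]] sides [0.048 0.201 0.048 0.2  ] [[199.0, 312.0], [209.0, 300.0], [261.0, 339.0], [252.0, 352.0]]
px [348.0, 288.0] area 879.5
[[0.369, 0.053], [0.41, -0.142], [0.366, -0.151], [0.325, 0.043]] sides [0.2   0.045 0.199 0.045] [[315.0, 288.0], [379.0, 273.0], [382.0, 288.0], [318.0, 302.0]]
px [217.0, 253.0] area 513.5
[[0.552, 0.384], [0.558, 0.349], [0.409, 0.32], [0.402, 0.354]] sides [0.036 0.152 0.035 0.152] [[207.0, 230.0], [218.0, 227.0], [228.0, 276.0], [216.0, 278.0]]
scene
px [396.0, 340.0] area 661.5
[[0.396, 0.342], [0.405, 0.312], [0.522, 0.341], [0.526, 0.384], [0.402, 0.357]] sides [0.031 0.12  0.043 0.127 0.017] [[411.0, 330.0], [401.0, 324.0], [372.0, 350.0], [381.0, 363.0], [413.0, 335.0]]
px [442.0, 304.0] area 1089.0
[[0.207, 0.206], [0.345, 0.384], [0.306, 0.412], [0.167, 0.236]] sides [0.225 0.048 0.224 0.05 ] [[430.0, 275.0], [437.0, 333.0], [456.0, 334.0], [447.0, 276.0]]
px [125.0, 279.0] area 415.5
[[1.05, -0.38], [1.049, -0.215], [0.997, -0.218], [0.979, -0.197], [0.98, -0.218], [1.045, -0.223], [1.047, -0.29], [1.038, -0.311], [0.966, -0.31], [0.959, -0.184], [0.991, -0.17], [0.956, -0.173], [0.957, -0.322], [0.99, -0.325], [0.992, -0.379]] sides [0.164 0.052 0.028 0.021 0.065 0.067 0.023 0.072 0.126 0.035 0.035 0.149
 0.033 0.053 0.058] [[101.0, 263.0], [111.0, 294.0], [129.0, 287.0], [137.0, 289.0], [135.0, 285.0], [112.0, 292.0], [107.0, 279.0], [109.0, 274.0], [133.0, 266.0], [145.0, 289.0], [135.0, 296.0], [147.0, 291.0], [135.0, 263.0], [124.0, 266.0], [120.0, 257.0]]
px [344.0, 251.0] area 701.0
[[0.42, -0.136], [0.379, 0.057], [0.331, 0.053], [0.314, 0.029], [0.371, -0.145]] sides [0.197 0.048 0.03  0.184 0.05 ] [[311.0, 239.0], [354.0, 267.0], [366.0, 261.0], [366.0, 255.0], [322.0, 233.0]]
```

View pics/c1.png

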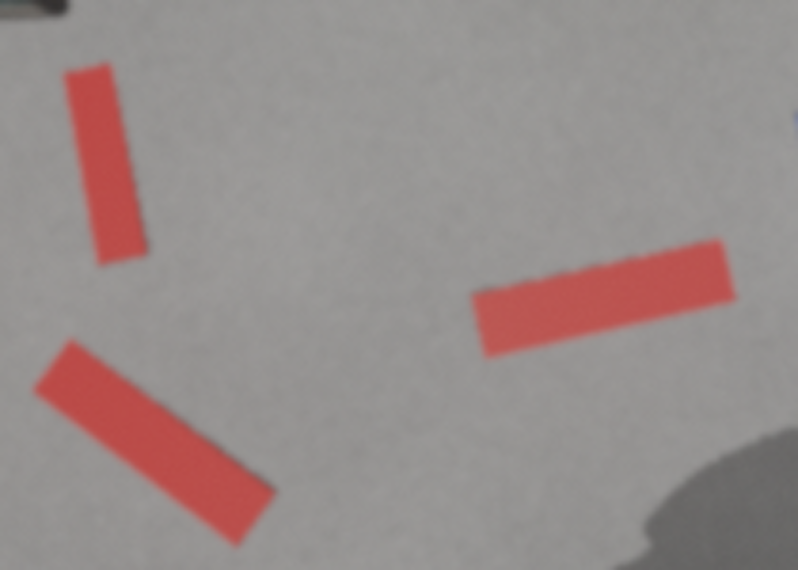

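C and B measure about 200 mm and A about 150 mm, so none is clearly 160 x 40. I'll check the scale on things of known size: the packers and the rack.

Run:
```python
from h import *
im=camera('top'); C=cam('top')
hsv=cv2.cvtColor(im,cv2.COLOR_BGR2HSV)
for nm,lo,hi,z in [('blue',(100,120,60),(125,255,255),.006),('green',(50,80,60),(85,255,255),.005),('yellow',(22,90,90),(35,255,255),.22)]:
    m=cv2.inRange(hsv,lo,hi)
    for c in cv2.findContours(m,cv2.RETR_EXTERNAL,cv2.CHAIN_APPROX_NONE)[0]:
        if cv2.contourArea(c)<60: continue
        b=cv2.boxPoints(cv2.minAreaRect(c)); P=ray(C,b,z)[:,:2]
        print(nm,b.mean(0).round(),P.mean(0).round(3),np.linalg.norm(P[1]-P[0]).round(3),np.linalg.norm(P[2]-P[1]).round(3))
# subpixel size of red bars: area & edges on a* channel half level
a=cv2.cvtColor(im,cv2.COLOR_BGR2LAB)[:,:,1].astype(np.float32)
big=cv2.resize(a,None,fx=4,fy=4,interpolation=cv2.INTER_CUBIC); m=(big>152).astype(np.uint8)
for c in cv2.findContours(m,cv2.RETR_EXTERNAL,cv2.CHAIN_APPROX_NONE)[0]:
    if cv2.contourArea(c)<4000: continue
    b=(cv2.boxPoints(cv2.minAreaRect(c))+.5)/4-.5; P=ray(C,b,.009)[:,:2]
    print('red',b.mean(0).round(),P.round(3).tolist(),np.linalg.norm(np.roll(P,-1,0)-P,axis=1).round(4),'level',a.max())
s=camera('scene'); cv2.imwrite('pics/c3.png',cv2.resize(s[160:350,130:330],None,fx=3,fy=3,interpolation=cv2.INTER_CUBIC))
```

```text
blue [410. 256.] [ 0.464 -0.239] 0.033 0.102
green [450. 252.] [ 0.472 -0.362] 0.04 0.108
yellow [489. 203.] [ 0.594 -0.428] 0.026 0.058
yellow [372. 174.] [ 0.68 -0.11] 0.083 0.025
yellow [315. 173.] [0.683 0.047] 0.083 0.022
red [230. 326.] [[0.298, 0.41], [0.34, 0.378], [0.216, 0.214], [0.175, 0.246]] [0.0528 0.2059 0.0524 0.2054] level 176.0
red [348. 288.] [[0.371, 0.057], [0.414, -0.145], [0.364, -0.155], [0.321, 0.046]] [0.2059 0.0509 0.2054 0.0508] level 176.0
red [217. 253.] [[0.554, 0.387], [0.561, 0.347], [0.407, 0.317], [0.399, 0.357]] [0.0405 0.1577 0.0402 0.1577] level 176.0
```

View pics/c3.png

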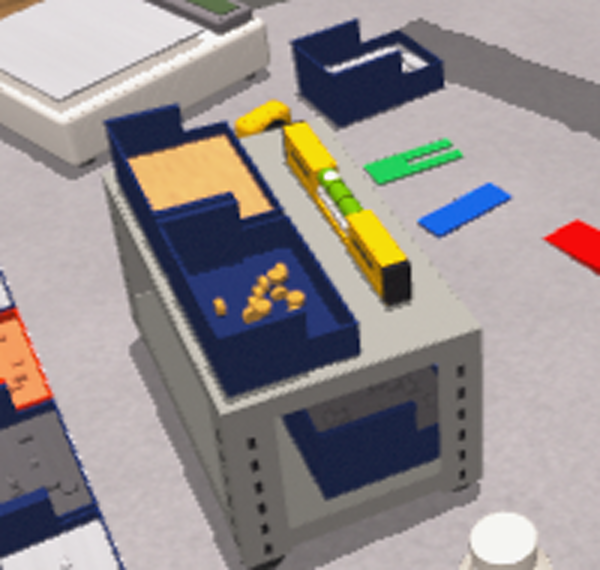

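At half level, A (218,253) measures 158 x 40 mm, which fits the 160 x 40 wedge. B (231,326) and C (349,288) are about 206 x 52, so they are too big. A lies at about (0.48, 0.352), and the scene crop shows its thick end nearest the robot. I'll bring the wrist camera over A and the foot to confirm before reaching for it.

Emit:
servo_tool(
  motion=[
    [[0,0,0],[0,0,6]],
    [[0,0,0],[0,0,6]],
    [[22,-30,0],[0,0,0]],
    [[22,-30,0],[0,0,0]],
    [[22,-30,0],[0,0,0]],
  ],
  jaw=-1,
)

```text
clock: 0.82
eef_pos: [0.3137, -0.5179, 0.4044]
ee_rot: [0.995, 0.097, -0.0, -0.0]
wrist_force: [1.3, -0.5, 1.3]
finger_gap: 0.0942
gripper_force: 0.0
```

Emit:
servo_tool(
  motion=[
    [[22,-30,0],[0,0,0]],
    [[22,-30,0],[0,0,0]],
    [[22,-30,0],[0,0,0]],
    [[22,-30,0],[0,0,0]],
    [[22,-30,0],[0,0,0]],
  ],
)

```text
clock: 1.23
eef_pos: [0.3926, -0.3487, 0.4049]
ee_rot: [0.995, 0.098, 0.0, 0.0]
wrist_force: [1.2, 0.5, 0.5]
finger_gap: 0.0938
gripper_force: 0.0
```

Emit:
servo_tool(
  motion=[
    [[22,-30,0],[0,0,0]],
    [[22,-30,0],[0,0,0]],
    [[22,-30,0],[0,0,0]],
    [[22,-30,0],[0,0,0]],
    [[10,-35,0],[0,0,0]],
  ],
)

```text
clock: 1.65
eef_pos: [0.4597, -0.1775, 0.4049]
ee_rot: [0.995, 0.098, 0.001, 0.0]
wrist_force: [-0.4, 0.7, 0.6]
finger_gap: 0.0942
gripper_force: 0.0
```

Emit:
servo_tool(
  motion=[
    [[10,-35,0],[0,0,0]],
    [[10,-35,0],[0,0,0]],
    [[10,-35,0],[0,0,0]],
    [[10,-35,0],[0,0,0]],
    [[10,-35,0],[0,0,0]],
  ],
)

```text
clock: 2.07
eef_pos: [0.4728, 0.0038, 0.405]
ee_rot: [0.995, 0.098, 0.0, 0.0]
wrist_force: [0.2, -0.4, 0.9]
finger_gap: 0.0942
gripper_force: 0.0
```

Emit:
servo_tool(
  motion=[
    [[10,-35,0],[0,0,0]],
    [[10,-35,0],[0,0,0]],
    [[10,-35,0],[0,0,0]],
    [[10,-35,0],[0,0,0]],
    [[10,-35,0],[0,0,0]],
  ],
)

```text
clock: 2.48
eef_pos: [0.4877, 0.1852, 0.405]
ee_rot: [0.995, 0.098, 0.0, -0.0]
wrist_force: [0.8, -0.8, 0.1]
finger_gap: 0.0935
gripper_force: 0.0
```

Emit:
servo_tool(
  motion=[
    [[10,-35,0],[0,0,0]],
    [[10,-20,0],[0,0,0]],
    [[0,0,0],[0,0,0]],
    [[0,0,0],[0,0,0]],
    [[0,0,0],[0,0,0]],
  ],
)

```text
clock: 2.9
eef_pos: [0.4968, 0.2407, 0.4045]
ee_rot: [0.995, 0.098, -0.0, 0.0]
wrist_force: [-0.0, -0.9, -0.4]
finger_gap: 0.0939
gripper_force: 0.0
```

Run:
```python
from h import *
C=cam('wrist'); im=camera('wrist'); cv2.imwrite('pics/w1.png',im); np.save('w1.npy',np.r_[C[1].ravel(),C[2]])
print(env.get_obs()['eef_pos'],env.get_obs()['joint_positions'].round(2))
a=cv2.cvtColor(im,cv2.COLOR_BGR2LAB)[:,:,1]; m=(a>160).astype(np.uint8)
for c in cv2.findContours(m,cv2.RETR_EXTERNAL,cv2.CHAIN_APPROX_NONE)[0]:
    if cv2.contourArea(c)<800: continue
    q=cv2.approxPolyDP(c,4,True)[:,0]
    print(q.tolist()); print(ray(C,q,0.0)[:,:2].round(4).tolist()); print(ray(C,q,0.0176)[:,:2].round(4).tolist())
```

```text
[0.4968789  0.24027026 0.40461444] [-0.17  0.26 -0.47  1.86  0.13  1.05 -2.07]
[[182, 376], [225, 422], [286, 421], [237, 373]]
[[0.2635, 0.3716], [0.2069, 0.3098], [0.2238, 0.2325], [0.2812, 0.3047]]
[[0.2771, 0.3662], [0.2231, 0.3072], [0.2393, 0.2335], [0.294, 0.3024]]
[[196, 137], [203, 270], [229, 262], [238, 284], [233, 137]]
[[0.5538, 0.3875], [0.4074, 0.3625], [0.4229, 0.3342], [0.3983, 0.3202], [0.5615, 0.3489]]
[[0.5541, 0.3814], [0.4144, 0.3575], [0.4292, 0.3306], [0.4057, 0.3172], [0.5614, 0.3446]]
```

View pics/w1.png

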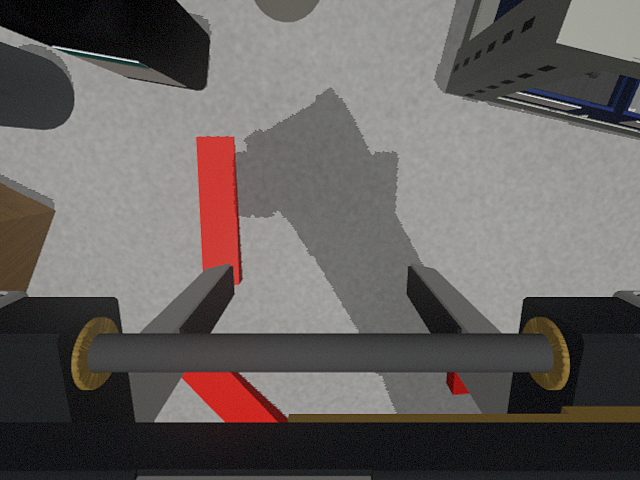

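The wrist view shows A at px (196–241, 137–284). Its width at the thin end is 39 mm and its length about 160 mm. The side face grows towards the near end, so the thick end faces the robot. The foot's post is at about (447,92). I'll tilt the tool 15° for clearance at the rack and go down astride the thick end.

Emit:
servo_tool(
  motion=[
    [[0,0,0],[0,5,0]],
    [[0,0,0],[0,5,0]],
    [[0,0,0],[0,5,0]],
    [[-27,-19,0],[0,0,0]],
    [[-27,-19,0],[0,0,0]],
  ],
)

```text
clock: 3.37
eef_pos: [0.4382, 0.2666, 0.3909]
ee_rot: [0.987, 0.095, 0.131, -0.013]
wrist_force: [0.0, 1.2, -0.1]
finger_gap: 0.0938
gripper_force: 0.0
```

Emit:
servo_tool(
  motion=[
    [[-27,-19,0],[0,0,0]],
    [[-27,-19,0],[0,0,0]],
    [[-27,-19,0],[0,0,0]],
    [[-27,-19,0],[0,0,0]],
    [[0,0,0],[0,0,0]],
  ],
)

```text
clock: 3.78
eef_pos: [0.317, 0.3235, 0.3622]
ee_rot: [0.987, 0.099, 0.13, -0.013]
wrist_force: [0.7, 0.6, 0.2]
finger_gap: 0.0938
gripper_force: 0.0
```

Emit:
servo_tool(
  motion=[
    [[0,0,25],[0,0,0]],
    [[0,0,25],[0,0,0]],
    [[0,0,25],[0,0,0]],
    [[0,0,25],[0,0,0]],
    [[0,0,0],[0,0,0]],
  ],
)

```text
clock: 4.2
eef_pos: [0.3431, 0.3257, 0.2785]
ee_rot: [0.987, 0.097, 0.128, -0.012]
wrist_force: [-1.5, -0.3, -0.2]
finger_gap: 0.0935
gripper_force: 0.0
```

Run:
```python
from h import *
C=cam('wrist'); im=camera('wrist'); cv2.imwrite('pics/w2.png',im)
o=env.get_obs(); Rt=R.from_quat(o['ee_rot']).as_matrix(); p=o['eef_pos']
print(p,Rt.round(3).tolist(),'tip',p+.199*Rt[:,2],'joints',o['joint_positions'].round(2))
a=cv2.cvtColor(im,cv2.COLOR_BGR2LAB)[:,:,1]; m=(a>160).astype(np.uint8)
for c in cv2.findContours(m,cv2.RETR_EXTERNAL,cv2.CHAIN_APPROX_NONE)[0]:
    if cv2.contourArea(c)<800: continue
    q=cv2.approxPolyDP(c,4,True)[:,0]
    print(q.tolist()); print(ray(C,q,0.001)[:,:2].round(4).tolist()); print(ray(C,q,0.0176)[:,:2].round(4).tolist())
```

```text
[0.3423363  0.32656005 0.28000324] [[0.948, 0.195, 0.25], [0.189, -0.981, 0.049], [0.255, 0.001, -0.967]] tip [0.39216251 0.33633039 0.08758991] joints [-0.76  0.23 -0.22  2.23  0.46  0.55 -2.72]
[[204, 372], [245, 422], [287, 422], [289, 413], [328, 412], [291, 372]]
[[0.2965, 0.4098], [0.2649, 0.3706], [0.2713, 0.3385], [0.2783, 0.3383], [0.285, 0.3086], [0.3097, 0.343]]
[[0.3034, 0.4056], [0.2737, 0.3688], [0.2796, 0.3386], [0.2863, 0.3384], [0.2925, 0.3105], [0.3157, 0.3428]]
[[297, 58], [297, 258], [349, 258], [346, 58]]
[[0.5549, 0.3872], [0.398, 0.3558], [0.4059, 0.3156], [0.5626, 0.3487]]
[[0.5462, 0.3843], [0.3987, 0.3549], [0.4062, 0.3171], [0.5534, 0.3481]]
```

View pics/w2.png

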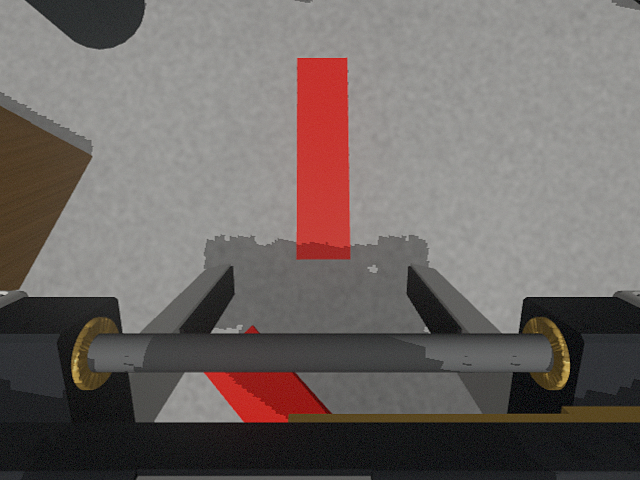

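The view shows the wedge centred between the fingers (px 297–349, rows 58–258), with its thin end at (0.559, 0.368) and thick end at (0.4025, 0.336). Joint 7 is near its limit, so I'll turn −3° to gain margin before going down 83 mm.

Emit:
servo_tool(
  motion=[
    [[0,0,0],[0,0,-3]],
    [[0,0,0],[0,0,0]],
    [[0,0,25],[0,0,0]],
    [[0,0,25],[0,0,0]],
    [[0,0,0],[0,0,0]],
  ],
)

```text
clock: 4.67
eef_pos: [0.3557, 0.3285, 0.2306]
ee_rot: [0.984, 0.121, 0.128, -0.009]
wrist_force: [-2.8, -0.6, -1.6]
finger_gap: 0.0941
gripper_force: 0.0
```

```bash
cat > st.py <<'E'
from h import *
o=env.get_obs(); Rt=R.from_quat(o['ee_rot']).as_matrix(); p=o['eef_pos']
print(o['clock'],'tcp',p.round(4),'tip',(p+.199*Rt[:,2]).round(4),'yaw',np.degrees(np.arctan2(Rt[1,0],Rt[0,0])).round(2),'tilt',np.degrees(np.arcsin(Rt[2,0])).round(2),'roll',np.degrees(np.arcsin(Rt[2,1])).round(2),'F',o['wrist_force'].round(2),'q',o['joint_positions'].round(3))
E
python3 st.py
```

```text
4.6667 tcp [0.3557 0.3285 0.2306] tip [0.4054 0.3383 0.0382] yaw 14.17 tilt 14.72 roll 0.74 F [-2.77 -0.64 -1.61] q [-0.867  0.332 -0.082  2.243  0.505  0.425 -2.715]
```

Emit:
servo_tool(
  motion=[
    [[0,0,16],[0,0,0]],
    [[0,0,15],[0,0,0]],
    [[0,0,0],[0,0,0]],
    [[0,0,0],[0,0,0]],
    [[0,0,0],[0,0,0]],
  ],
)

```text
clock: 5.08
eef_pos: [0.3631, 0.3313, 0.2038]
ee_rot: [0.984, 0.122, 0.129, -0.011]
wrist_force: [-0.5, 0.9, 0.4]
finger_gap: 0.0939
gripper_force: 0.0
```

Emit:
servo_tool(
  motion=[
    [[0,0,0],[0,0,0]],
    [[0,0,0],[0,0,0]],
    [[0,0,0],[0,0,0]],
    [[0,0,0],[0,0,0]],
    [[0,0,0],[0,0,0]],
  ],
  jaw=1,
  grip_force=20,
)

```text
clock: 5.5
eef_pos: [0.3631, 0.3311, 0.2027]
ee_rot: [0.984, 0.123, 0.129, -0.01]
wrist_force: [-0.1, 0.3, -0.1]
finger_gap: 0.0638
gripper_force: 0.0
```

Emit:
servo_tool(
  motion=[
    [[0,0,0],[0,0,0]],
    [[0,0,0],[0,0,0]],
    [[0,0,0],[0,0,0]],
    [[0,0,0],[0,0,0]],
    [[0,0,0],[0,0,0]],
  ],
)

```text
clock: 5.92
eef_pos: [0.3631, 0.3312, 0.2025]
ee_rot: [0.984, 0.123, 0.129, -0.01]
wrist_force: [0.1, -0.7, 0.1]
finger_gap: 0.04
gripper_force: 19.6
```

```bash
python3 st.py
```

```text
5.9167 tcp [0.3631 0.3312 0.2025] tip [0.413  0.3415 0.0101] yaw 14.32 tilt 14.84 roll 0.68 F [ 0.07 -0.68  0.05] q [-0.943  0.395  0.017  2.246  0.506  0.345 -2.715]
```

Emit:
servo_tool(
  motion=[
    [[5,0,-19],[0,0,0]],
    [[5,0,-19],[0,0,0]],
    [[0,0,0],[0,0,0]],
    [[0,0,0],[0,0,0]],
    [[0,0,0],[0,0,0]],
  ],
)

```text
clock: 6.33
eef_pos: [0.3629, 0.3314, 0.2415]
ee_rot: [0.984, 0.123, 0.129, -0.01]
wrist_force: [0.2, -0.2, -0.8]
finger_gap: 0.0397
gripper_force: 19.7
```

```bash
python3 - <<'E'
from h import *
s=np.load('w1.npy'); C=(camera_params('wrist'),s[:9].reshape(3,3),s[9:])
print(ray(C,[[437,82],[447,93]],.0),ray(C,[[437,82],[447,93]],.013))
im=cv2.imread('pics/w1.png')[0:140,400:640]; cv2.imwrite('pics/c4.png',cv2.resize(im,None,fx=3.3,fy=3.3,interpolation=cv2.INTER_CUBIC))
E
python3 st.py
```

```text
[[6.56198918e-01 1.51046709e-01 0.00000000e+00]
 [6.48001755e-01 1.38049638e-01 5.55111512e-17]] [[0.65299135 0.1545391  0.013     ]
 [0.6450707  0.14198046 0.013     ]]
6.3333 tcp [0.3629 0.3314 0.2415] tip [0.4128 0.3416 0.0491] yaw 14.31 tilt 14.84 roll 0.68 F [ 0.22 -0.21 -0.78] q [-0.898  0.319 -0.036  2.225  0.442  0.439 -2.641]
```

View pics/c4.png

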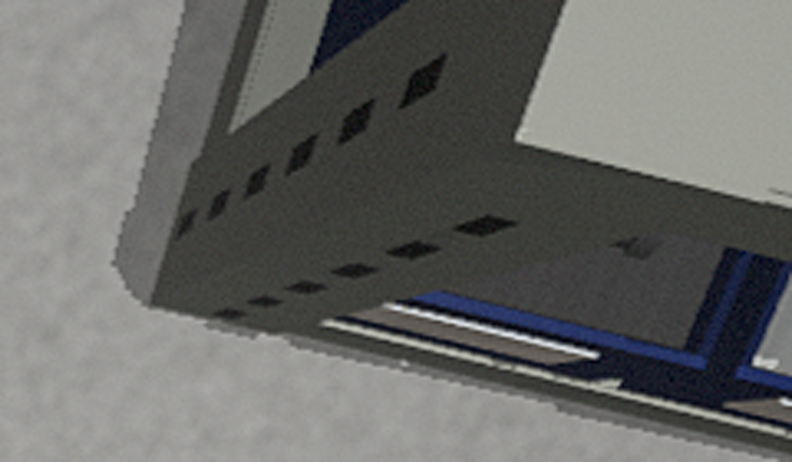

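The crop shows the post's lower front-left corner at wrist px (445.5, 92), which is about (0.646, 0.144). That puts the foot at about (0.666, 0.123). I'll carry the wedge there and turn it in line.

Emit:
servo_tool(
  motion=[
    [[1,26,0],[0,0,0]],
    [[1,26,0],[0,0,0]],
    [[1,26,0],[0,0,0]],
    [[1,26,0],[0,0,0]],
    [[0,0,0],[-1.3,0,4.9]],
  ],
)

```text
clock: 6.75
eef_pos: [0.3933, 0.2256, 0.243]
ee_rot: [0.989, 0.078, 0.129, -0.002]
wrist_force: [0.1, -1.4, -0.6]
finger_gap: 0.0402
gripper_force: 19.7
```

Emit:
servo_tool(
  motion=[
    [[0,0,0],[-1.3,0,4.9]],
    [[0,0,0],[-1.3,0,4.9]],
    [[0,0,0],[0,0,0]],
    [[0,0,0],[0,0,0]],
    [[0,0,0],[0,0,0]],
  ],
)

```text
clock: 7.17
eef_pos: [0.3918, 0.2319, 0.2436]
ee_rot: [0.991, -0.007, 0.13, 0.007]
wrist_force: [-1.1, -0.6, -0.2]
finger_gap: 0.0403
gripper_force: 19.7
```

```bash
python3 st.py
```

```text
7.1667 tcp [0.3918 0.2319 0.2436] tip [0.4432 0.2288 0.0514] yaw -0.66 tilt 14.98 roll 0.7 F [-1.1  -0.63 -0.16] q [-0.811  0.269  0.074  2.302  0.421  0.42  -2.698]
```

Emit:
servo_tool(
  motion=[
    [[7,26,2],[0,0,0]],
    [[7,26,2],[0,0,0]],
    [[7,26,2],[0,0,0]],
    [[7,26,2],[0,0,0]],
    [[0,0,0],[0,0,0]],
  ],
)

```text
clock: 7.58
eef_pos: [0.4196, 0.1227, 0.2446]
ee_rot: [0.991, -0.01, 0.13, 0.008]
wrist_force: [-0.3, -0.5, -1.0]
finger_gap: 0.0399
gripper_force: 19.7
```

Emit:
servo_tool(
  motion=[
    [[0,0,0],[0,0,0]],
    [[0,0,0],[0,0,0]],
    [[0,0,0],[0,0,0]],
    [[0,0,0],[0,0,0]],
    [[0,0,0],[0,0,0]],
  ],
)

```text
clock: 8.0
eef_pos: [0.4191, 0.128, 0.2447]
ee_rot: [0.991, -0.008, 0.131, 0.007]
wrist_force: [0.7, 0.9, -0.1]
finger_gap: 0.0402
gripper_force: 19.7
```

```bash
python3 st.py
cat > wd.py <<'E'
from h import *
import sys
C=cam('wrist'); im=camera('wrist'); cv2.imwrite('pics/'+sys.argv[1],im); h=float(sys.argv[2])
a=cv2.cvtColor(im,cv2.COLOR_BGR2LAB)[:,:,1]; m=(a>160).astype(np.uint8)
c=max(cv2.findContours(m[:300],cv2.RETR_EXTERNAL,cv2.CHAIN_APPROX_NONE)[0],key=cv2.contourArea)
q=cv2.approxPolyDP(c,4,True)[:,0]; print(q.tolist()); print(ray(C,q,h+.0016)[:,:2].round(4).tolist(),ray(C,q,h+.016)[:,:2].round(4).tolist())
E
python3 wd.py w3.png 0.04
```

```text
8.0 tcp [0.4191 0.128  0.2447] tip [0.4706 0.1249 0.0525] yaw -0.79 tilt 15.02 roll 0.65 F [ 0.69  0.9  -0.06] q [-0.561  0.237  0.072  2.347  0.352  0.354 -2.397]
[[307, 25], [282, 299], [357, 299], [373, 31]]
[[0.619, 0.1312], [0.4587, 0.148], [0.4579, 0.1049], [0.6151, 0.0923]] [[0.6097, 0.131], [0.4608, 0.1466], [0.46, 0.1066], [0.606, 0.0949]]
```

View pics/w3.png

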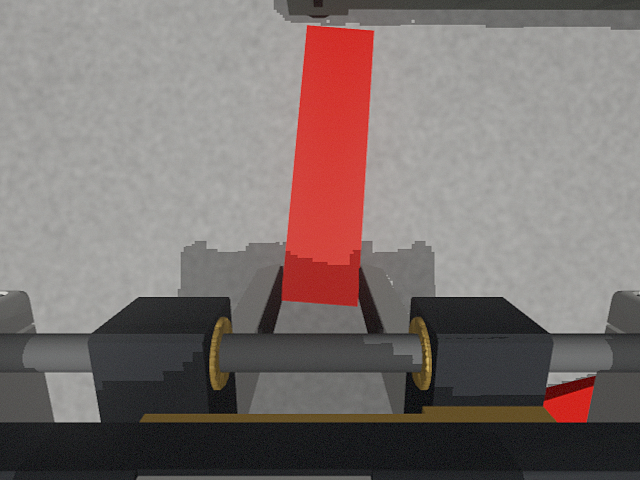

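The wedge sits about 4° skewed in the grip, with its thin end at px (307–373, 28). The dark foot shows at about (318,16). I'll cast that ray and check the bubble and rack yaw numerically.

Run:
```python
from h import *
C=cam('wrist')
print(ray(C,[[318,16],[305,17],[330,17],[276,8],[290,20]],0.004).round(4)[:,:2].tolist())
im=cv2.imread('pics/w3.png'); g=cv2.cvtColor(im,cv2.COLOR_BGR2GRAY)
for r in (11,13,15,17): print(r,g[r,272:345:2].tolist())
# front shadow/rack edge line
for n in ['top']:
    im=camera(n);C=cam(n);g=cv2.cvtColor(im,cv2.COLOR_BGR2GRAY)
    print('top front', [ (u,g[186:204,u].tolist()) for u in (295,395)])
    print('vial row', [g[r,325:362].tolist() for r in (172,173,174)])
    print(im[173,325:362].tolist())
```

```text
[[0.65, 0.1238], [0.6493, 0.1329], [0.6492, 0.1154], [0.6559, 0.1531], [0.6473, 0.1434]]
11 [163, 165, 150, 110, 108, 115, 112, 113, 96, 71, 70, 69, 71, 68, 68, 69, 70, 70, 70, 68, 68, 69, 69, 69, 69, 67, 70, 68, 71, 64, 68, 67, 61, 64, 70, 66, 68]
13 [164, 164, 165, 170, 105, 112, 113, 112, 106, 63, 68, 68, 71, 67, 70, 68, 71, 69, 71, 72, 70, 72, 66, 70, 72, 69, 68, 70, 66, 66, 63, 67, 67, 68, 65, 68, 64]
15 [162, 164, 165, 168, 169, 157, 115, 113, 113, 95, 98, 98, 96, 96, 99, 98, 98, 90, 69, 42, 45, 48, 43, 46, 44, 45, 48, 37, 55, 96, 98, 98, 97, 98, 93, 98, 97]
17 [158, 162, 161, 165, 168, 151, 119, 112, 116, 116, 115, 112, 113, 112, 111, 113, 111, 112, 114, 120, 58, 46, 45, 45, 46, 46, 53, 103, 118, 113, 114, 119, 114, 113, 115, 115, 114]
top front [(295, [174, 173, 173, 172, 164, 143, 109, 85, 80, 81, 80, 86, 106, 131, 145, 149, 151, 153]), (395, [177, 177, 176, 176, 175, 170, 151, 119, 93, 82, 80, 80, 81, 102, 130, 146, 150, 151])]
vial row [[182, 183, 182, 180, 170, 154, 145, 143, 144, 146, 146, 146, 146, 141, 134, 137, 144, 147, 146, 147, 146, 146, 141, 134, 142, 160, 179, 18
[... 328 characters left out ...]
40, 139, 140, 139, 134, 130, 135, 152, 169, 178, 180, 173, 159, 147, 150, 162, 175, 182, 184]]
[[101, 194, 192], [102, 194, 192], [101, 194, 192], [100, 191, 191], [93, 181, 182], [85, 167, 159], [80, 159, 135], [79, 160, 127], [82, 164, 129], [81, 163, 128], [82, 164, 128], [84, 166, 131], [84, 167, 131], [83, 162, 128], [80, 153, 122], [79, 156, 124], [83, 166, 131], [84, 169, 133], [84, 169, 133], [83, 168, 132], [84, 169, 133], [84, 168, 133], [83, 162, 129], [81, 154, 123], [97, 160, 133], [133, 172, 155], [170, 184, 175], [188, 191, 187], [191, 192, 189], [180, 188, 181], [149, 178, 162], [109, 171, 145], [88, 169, 151], [90, 174, 174], [96, 185, 188], [101, 192, 192], [101, 194, 192]]
```

Emit:
servo_tool(
  motion=[
    [[0,0,0],[1.1,0,-4.2]],
    [[0,0,0],[0,0,0]],
    [[0,0,0],[0,0,0]],
    [[0,0,0],[0,0,0]],
    [[0,0,0],[0,0,0]],
  ],
)

```text
clock: 8.52
eef_pos: [0.4192, 0.1272, 0.2448]
ee_rot: [0.991, 0.028, 0.13, 0.002]
wrist_force: [-0.9, -0.2, -0.0]
finger_gap: 0.0401
gripper_force: 19.7
```

```bash
python3 st.py;python3 wd.py w4.png 0.04
```

```text
8.5167 tcp [0.4192 0.1272 0.2448] tip [0.4707 0.1278 0.0525] yaw 3.37 tilt 14.97 roll 0.68 F [-0.94 -0.15 -0.01] q [-0.52   0.235  0.036  2.347  0.333  0.343 -2.301]
[[307, 25], [282, 299], [357, 299], [373, 31]]
[[0.6183, 0.1448], [0.4572, 0.15], [0.4596, 0.1069], [0.6172, 0.1058]] [[0.609, 0.1439], [0.4594, 0.1487], [0.4616, 0.1087], [0.6079, 0.1077]]
```

The foot centre comes out at (0.666, 0.124), matching the first estimate. The wedge is now in line: thin end at (0.618, 0.125), yaw −1.2°, rack yaw −0.6°. In the top view the vial lines fall at cols 339 and 348 and the bubble at 353, so I can track it from there. I'll set the wedge down and let it settle flat.

Emit:
servo_tool(
  motion=[
    [[-2.7,0,10],[0,0,0]],
    [[-2.7,0,10],[0,0,0]],
    [[-2.7,0,10],[0,0,0]],
    [[-2.2,0,8],[0,0,0]],
    [[0,0,0],[0,0,0]],
  ],
)

```text
clock: 8.98
eef_pos: [0.4187, 0.1267, 0.2042]
ee_rot: [0.991, 0.029, 0.13, 0.003]
wrist_force: [0.0, 0.0, -0.9]
finger_gap: 0.0404
gripper_force: 19.6
```

Emit:
servo_tool(
  motion=[
    [[-0.3,0,1],[0,0,0]],
    [[-0.3,0,1],[0,0,0]],
    [[0,0,0],[0,0,0]],
    [[0,0,0],[0,0,0]],
    [[0,0,0],[0,0,0]],
  ],
)

```text
clock: 9.4
eef_pos: [0.4192, 0.1267, 0.2037]
ee_rot: [0.991, 0.029, 0.131, 0.002]
wrist_force: [-0.4, 0.5, -0.8]
finger_gap: 0.0401
gripper_force: 19.6
```

```bash
python3 st.py;python3 wd.py w5.png 0.0
```

```text
9.4 tcp [0.4192 0.1267 0.2037] tip [0.4708 0.1274 0.0115] yaw 3.44 tilt 15.01 roll 0.66 F [-0.39  0.5  -0.85] q [-0.567  0.328  0.092  2.372  0.404  0.225 -2.38 ]
[[307, 22], [282, 299], [357, 299], [374, 28]]
[[0.6195, 0.1447], [0.4575, 0.1495], [0.4598, 0.1067], [0.6185, 0.1052]] [[0.6101, 0.1438], [0.4596, 0.1482], [0.4618, 0.1085], [0.6091, 0.1071]]
```

Emit:
servo_tool(
  motion=[
    [[0,0,0],[0,0,0]],
    [[0,0,0],[0,0,0]],
    [[0,0,0],[0,0,0]],
    [[0,0,0],[0,0,0]],
    [[0,0,0],[0,0,0]],
  ],
  jaw=-0.1,
)

```text
clock: 9.87
eef_pos: [0.4191, 0.1267, 0.2033]
ee_rot: [0.991, 0.029, 0.13, 0.002]
wrist_force: [-0.0, -0.4, 0.0]
finger_gap: 0.0518
gripper_force: 0.0
```

Emit:
servo_tool(
  motion=[
    [[0,0,2],[0,0,0]],
    [[0,0,0],[0,0,0]],
    [[0,0,0],[0,0,0]],
    [[0,0,0],[0,0,0]],
    [[0,0,0],[0,0,0]],
  ],
  jaw=1,
  grip_force=30,
)

```text
clock: 10.28
eef_pos: [0.4195, 0.1267, 0.2013]
ee_rot: [0.991, 0.029, 0.13, 0.002]
wrist_force: [-0.2, 0.2, -0.8]
finger_gap: 0.04
gripper_force: 29.5
```

```bash
python3 st.py;python3 wd.py w6.png 0.0
cat > bub.py <<'E'
from h import *
im=camera('top').astype(float); C=cam('top')
b=im[171:176,325:366].mean(0)
u=np.arange(325,366); w=np.clip(b[:,0]-105,0,None)
g=b[:,1]; big=np.interp(np.linspace(325,365,401),u,g)
inner=np.where((b[:,0]<140)&(b[:,2]<150))[0]
print('bubble col',round((w*u).sum()/w.sum(),2) if w.sum()>50 else None,'green ext',u[inner].min(),u[inner].max()); print(b[:,0].round().astype(int).tolist()); print(g.round().astype(int).tolist())
g2=cv2.cvtColor(im.astype(np.uint8),cv2.COLOR_BGR2GRAY).astype(float)
out=[]
for c in (295,395):
    s=g2[184:196,c-3:c+4].mean(1); i=np.where(s<128)[0][0]; out.append(184+i-1+(s[i-1]-128)/(s[i-1]-s[i]))
print('rack front rows',np.round(out,2))
E
python3 bub.py
```

```text
10.2833 tcp [0.4195 0.1267 0.2013] tip [0.471  0.1273 0.0091] yaw 3.46 tilt 14.96 roll 0.69 F [-0.23  0.19 -0.75] q [-0.568  0.334  0.094  2.372  0.408  0.22  -2.384]
[[305, 20], [282, 299], [358, 299], [373, 26]]
[[0.6192, 0.1457], [0.458, 0.1492], [0.4604, 0.1063], [0.6182, 0.1061]] [[0.6096, 0.1447], [0.4602, 0.1479], [0.4624, 0.1081], [0.6087, 0.108]]
bubble col 352.67 green ext 331 357
[100, 101, 100, 98, 93, 85, 84, 85, 85, 84, 84, 85, 85, 84, 81, 82, 83, 84, 84, 84, 84, 84, 83, 83, 92, 122, 154, 171, 174, 163, 136, 104, 89, 89, 95, 99, 101, 102, 101, 101, 101]
[192, 193, 192, 189, 179, 163, 154, 154, 156, 156, 156, 157, 157, 152, 145, 148, 155, 158, 159, 158, 159, 158, 153, 145, 150, 162, 173, 180, 181, 177, 168, 161, 162, 170, 183, 191, 193, 194, 193, 193, 193]
rack front rows [191.43 192.71]
```

The bubble is at its stop: col 352.7, against mid-vial at about 343.7, with 2.59 mm/px. The wedge lies flat and in line, so I'll push gently.

Emit:
servo_tool(
  motion=[
    [[5.8,0.4,1.6],[0,0,0]],
    [[5.8,0.4,1.6],[0,0,0]],
    [[5.8,0.4,1.6],[0,0,0]],
    [[5.8,0.4,1.6],[0,0,0]],
    [[4.8,0.4,1.3],[0,0,0]],
  ],
)

```text
clock: 10.8
eef_pos: [0.4497, 0.1263, 0.2012]
ee_rot: [0.991, 0.029, 0.131, 0.002]
wrist_force: [0.1, -0.5, -0.1]
finger_gap: 0.0398
gripper_force: 29.5
```

Emit:
servo_tool(
  motion=[
    [[2.9,0.2,0.8],[0,0,0]],
    [[2.9,0.2,0.8],[0,0,0]],
    [[2.9,0.2,0.8],[0,0,0]],
    [[2.9,0.2,0.8],[0,0,0]],
    [[2.9,0.2,0.8],[0,0,0]],
  ],
)

```text
clock: 11.22
eef_pos: [0.4628, 0.1258, 0.2009]
ee_rot: [0.991, 0.029, 0.129, 0.003]
wrist_force: [-11.4, -1.9, 11.6]
finger_gap: 0.0396
gripper_force: 29.6
```

Emit:
servo_tool(
  motion=[
    [[2.9,0.2,0.8],[0,0,0]],
    [[2.9,0.2,0.8],[0,0,0]],
    [[2.9,0.2,0.8],[0,0,0]],
    [[2.9,0.2,0.8],[0,0,0]],
    [[2.9,0.2,0.8],[0,0,0]],
  ],
)

```text
clock: 11.63
eef_pos: [0.4782, 0.126, 0.2009]
ee_rot: [0.991, 0.029, 0.13, 0.003]
wrist_force: [-11.0, 0.9, 13.1]
finger_gap: 0.0398
gripper_force: 29.5
```

```bash
python3 st.py;python3 wd.py w7.png 0.0; python3 bub.py
```

```text
11.6333 tcp [0.4782 0.126  0.2009] tip [0.5293 0.1265 0.0086] yaw 3.48 tilt 14.87 roll 0.72 F [-10.96   0.87  13.12] q [-0.44   0.396  0.02   2.251  0.362  0.273 -2.273]
[[299, 28], [282, 299], [358, 299], [366, 66], [303, 61]]
[[0.6721, 0.148], [0.5164, 0.1483], [0.5188, 0.1055], [0.6524, 0.1082], [0.653, 0.1445]] [[0.6629, 0.1467], [0.5186, 0.147], [0.5208, 0.1073], [0.6447, 0.1098], [0.6452, 0.1435]]
bubble col 353.55 green ext 332 358
[92, 91, 92, 92, 91, 88, 88, 89, 89, 89, 89, 89, 91, 92, 93, 92, 92, 95, 95, 95, 95, 95, 95, 94, 92, 101, 124, 146, 157, 158, 148, 127, 103, 88, 85, 90, 94, 95, 96, 95, 95]
[179, 179, 179, 179, 176, 167, 156, 151, 150, 150, 150, 150, 151, 152, 148, 141, 144, 152, 154, 155, 155, 155, 154, 149, 141, 146, 157, 164, 169, 169, 166, 160, 155, 153, 163, 176, 183, 185, 185, 185, 185]
rack front rows [189.99 191.42]
```

The wedge is in and lifting: the vial shift matches the rack rolling about its diagonal. The wrist carries 13 N of vertical preload, so I'll regrip to shed it, then continue in small steps.

Emit:
servo_tool(
  motion=[
    [[0,0,0],[0,0,0]],
    [[0,0,0],[0,0,0]],
    [[0,0,0],[0,0,0]],
    [[0,0,0],[0,0,0]],
    [[0,0,0],[0,0,0]],
  ],
  jaw=-0.1,
)

```text
clock: 12.15
eef_pos: [0.4789, 0.1261, 0.201]
ee_rot: [0.991, 0.029, 0.13, 0.002]
wrist_force: [-0.4, 0.3, 0.3]
finger_gap: 0.0517
gripper_force: 0.0
```

Emit:
servo_tool(
  motion=[
    [[0,0,0],[0,0,0]],
    [[0,0,0],[0,0,0]],
    [[0,0,0],[0,0,0]],
    [[0,0,0],[0,0,0]],
    [[0,0,0],[0,0,0]],
  ],
  jaw=1,
)

```text
clock: 12.57
eef_pos: [0.4788, 0.126, 0.201]
ee_rot: [0.991, 0.029, 0.13, 0.002]
wrist_force: [-0.5, -1.2, 0.0]
finger_gap: 0.0396
gripper_force: 29.8
```

Emit:
servo_tool(
  motion=[
    [[2,0.1,0.5],[0,0,0]],
    [[2,0.1,0.5],[0,0,0]],
    [[2,0.1,0.5],[0,0,0]],
    [[2,0.1,0.5],[0,0,0]],
    [[2,0.1,0.5],[0,0,0]],
  ],
)

```text
clock: 12.98
eef_pos: [0.4885, 0.1262, 0.2011]
ee_rot: [0.991, 0.029, 0.13, 0.002]
wrist_force: [-8.9, -0.7, 8.8]
finger_gap: 0.04
gripper_force: 29.7
```

```bash
python3 st.py;python3 wd.py w8.png 0.0; python3 bub.py
```

```text
12.9833 tcp [0.4885 0.1262 0.2011] tip [0.5397 0.1267 0.0088] yaw 3.49 tilt 14.89 roll 0.71 F [-8.86 -0.74  8.76] q [-0.422  0.407  0.01   2.229  0.356  0.282 -2.257]
[[297, 40], [282, 299], [358, 299], [364, 84], [303, 79]]
[[0.6755, 0.149], [0.5268, 0.1485], [0.5292, 0.1057], [0.6523, 0.109], [0.653, 0.1442]] [[0.6669, 0.1477], [0.5289, 0.1473], [0.5312, 0.1076], [0.6454, 0.1106], [0.646, 0.1432]]
bubble col 353.84 green ext 331 358
[90, 89, 90, 90, 89, 86, 83, 84, 86, 88, 89, 90, 91, 91, 90, 88, 89, 90, 90, 90, 88, 86, 86, 85, 83, 88, 107, 129, 142, 146, 138, 121, 101, 89, 83, 86, 91, 92, 92, 92, 92]
[171, 172, 172, 172, 169, 161, 148, 140, 141, 142, 143, 145, 145, 145, 141, 136, 139, 144, 147, 147, 146, 144, 143, 139, 132, 137, 145, 153, 158, 160, 158, 154, 150, 147, 151, 165, 176, 179, 179, 179, 179]
rack front rows [189.5  190.88]
```

Emit:
servo_tool(
  motion=[
    [[2,0.1,0.5],[0,0,0]],
    [[2,0.1,0.5],[0,0,0]],
    [[2,0.1,0.5],[0,0,0]],
    [[2,0.1,0.5],[0,0,0]],
    [[2,0.1,0.5],[0,0,0]],
  ],
)

```text
clock: 13.5
eef_pos: [0.4989, 0.1263, 0.2011]
ee_rot: [0.991, 0.029, 0.13, 0.002]
wrist_force: [-6.7, -0.6, 3.6]
finger_gap: 0.0401
gripper_force: 29.6
```

Emit:
servo_tool(
  motion=[
    [[2,0.1,0.5],[0,0,0]],
    [[2,0.1,0.5],[0,0,0]],
    [[2,0.1,0.5],[0,0,0]],
    [[0,0,0],[0,0,0]],
    [[0,0,0],[0,0,0]],
  ],
)

```text
clock: 13.92
eef_pos: [0.5054, 0.1262, 0.2012]
ee_rot: [0.991, 0.029, 0.13, 0.002]
wrist_force: [-2.4, 0.4, -0.9]
finger_gap: 0.0394
gripper_force: 29.6
```

```bash
python3 st.py;python3 wd.py w9.png 0.0; python3 bub.py
```

```text
13.9167 tcp [0.5054 0.1262 0.2012] tip [0.5567 0.1268 0.0089] yaw 3.46 tilt 14.93 roll 0.69 F [-2.44  0.44 -0.91] q [-0.396  0.425 -0.005  2.194  0.346  0.298 -2.232]
[[295, 72], [282, 299], [358, 299], [363, 114], [301, 109]]
[[0.6739, 0.1491], [0.5438, 0.1487], [0.5462, 0.1058], [0.6519, 0.1087], [0.6526, 0.1444]] [[0.6666, 0.1478], [0.5459, 0.1474], [0.5482, 0.1077], [0.6463, 0.1103], [0.6469, 0.1434]]
bubble col 351.78 green ext 332 359
[87, 87, 87, 88, 88, 87, 87, 92, 94, 93, 90, 91, 92, 95, 97, 97, 97, 98, 99, 99, 99, 99, 99, 100, 107, 120, 131, 133, 127, 114, 104, 103, 103, 100, 90, 85, 84, 87, 87, 86, 87]
[157, 158, 160, 160, 160, 157, 148, 141, 138, 137, 135, 136, 137, 139, 141, 141, 138, 140, 145, 146, 146, 146, 145, 142, 141, 144, 151, 154, 153, 150, 148, 150, 151, 148, 144, 150, 159, 163, 164, 164, 164]
rack front rows [188.82 190.27]
```

Emit:
servo_tool(
  motion=[
    [[0,0,0],[0,0,0]],
    [[0,0,0],[0,0,0]],
    [[0,0,0],[0,0,0]],
    [[0,0,0],[0,0,0]],
    [[0,0,0],[0,0,0]],
  ],
)

```text
clock: 14.43
eef_pos: [0.5056, 0.1263, 0.2014]
ee_rot: [0.991, 0.029, 0.13, 0.002]
wrist_force: [-4.2, 0.3, -1.2]
finger_gap: 0.0396
gripper_force: 29.6
```

Emit:
servo_tool(
  motion=[
    [[0,0,0],[0,0,0]],
    [[0,0,0],[0,0,0]],
    [[0,0,0],[0,0,0]],
    [[0,0,0],[0,0,0]],
    [[0,0,0],[0,0,0]],
  ],
)

```text
clock: 14.85
eef_pos: [0.5057, 0.1263, 0.2015]
ee_rot: [0.991, 0.029, 0.13, 0.002]
wrist_force: [-3.3, -0.9, -1.6]
finger_gap: 0.0395
gripper_force: 29.7
```

Emit:
servo_tool(
  motion=[
    [[0,0,0],[0,0,0]],
    [[0,0,0],[0,0,0]],
    [[0,0,0],[0,0,0]],
    [[0,0,0],[0,0,0]],
    [[0,0,0],[0,0,0]],
  ],
)

```text
clock: 15.27
eef_pos: [0.5057, 0.1263, 0.2015]
ee_rot: [0.991, 0.029, 0.13, 0.002]
wrist_force: [-4.7, 0.7, -1.0]
finger_gap: 0.0395
gripper_force: 29.7
```

```bash
python3 st.py
cat > bub2.py <<'E'
from h import *
import sys
im=sum(camera('top').astype(float) for _ in range(4))/4; cv2.imwrite('pics/'+sys.argv[1],im)
b=im[169:176,325:368].mean(0); u=np.arange(325,368)
r=b[:,0]/b[:,1]   # white/green ratio: high in bubble, ~.5 on green and yellow
print('B/G',(100*r).round().astype(int).tolist()); print('R/G',(100*b[:,2]/b[:,1]).round().astype(int).tolist()); print('G',b[:,1].round().astype(int).tolist())
rg=b[:,2]/b[:,1]; thr=.92
# vial ends: R/G crosses between green(.8) and yellow(1.)
i=np.where(rg<thr)[0]; l,h=i[0],i[-1]
L=u[l]-(thr-rg[l])/(rg[l-1]-rg[l]); H=u[h]+(thr-rg[h])/(rg[h+1]-rg[h])
k=np.arange(l+1,h); w=np.clip(r[k]-np.median(r[k])-.06,0,None); c=(w*u[k]).sum()/w.sum()
print('vial',L.round(2),H.round(2),'bubble',c.round(2),'mm',round(-(c-(L+H)/2)*2.59,1))
E
python3 bub2.py t1.png
```

```text
15.2667 tcp [0.5057 0.1263 0.2015] tip [0.5571 0.127  0.0092] yaw 3.45 tilt 14.97 roll 0.68 F [-4.73  0.72 -0.99] q [-0.396  0.424 -0.005  2.193  0.347  0.298 -2.232]
B/G [54, 54, 54, 54, 54, 54, 58, 64, 66, 66, 65, 63, 62, 61, 61, 62, 64, 64, 62, 62, 62, 67, 77, 87, 92, 93, 88, 79, 67, 62, 61, 61, 60, 60, 57, 54, 52, 52, 52, 52, 52, 52, 52]
R/G [102, 103, 103, 103, 103, 104, 104, 98, 91, 88, 87, 87, 87, 87, 88, 88, 89, 88, 88, 87, 88, 89, 93, 97, 99, 99, 96, 92, 87, 86, 86, 85, 86, 87, 95, 102, 104, 103, 103, 103, 103, 103, 103]
G [165, 166, 167, 167, 167, 164, 156, 151, 151, 150, 146, 144, 143, 142, 141, 138, 134, 139, 148, 151, 152, 153, 156, 160, 162, 161, 159, 155, 152, 152, 152, 152, 152, 149, 147, 156, 166, 171, 171, 171, 171, 170, 170]
vial 332.82 358.62 bubble 349.56 mm -10.0[ WARN:0@7.355] global loadsave.cpp:1063 imwrite_ Unsupported depth image for selected encoder is fallbacked to CV_8U.
```

The bubble is at −10 mm, so it needs about 10 mm more push.

Emit:
servo_tool(
  motion=[
    [[2,0.1,0.5],[0,0,0]],
    [[2,0.1,0.5],[0,0,0]],
    [[2,0.1,0.5],[0,0,0]],
    [[2,0.1,0.5],[0,0,0]],
    [[1.6,0.1,0.4],[0,0,0]],
  ],
)

```text
clock: 15.88
eef_pos: [0.5159, 0.1264, 0.2016]
ee_rot: [0.991, 0.029, 0.13, 0.002]
wrist_force: [-3.2, 0.4, -1.1]
finger_gap: 0.0401
gripper_force: 29.6
```

Emit:
servo_tool(
  motion=[
    [[0,0,0],[0,0,0]],
    [[0,0,0],[0,0,0]],
    [[0,0,0],[0,0,0]],
    [[0,0,0],[0,0,0]],
    [[0,0,0],[0,0,0]],
  ],
)

```text
clock: 16.3
eef_pos: [0.5159, 0.1264, 0.2018]
ee_rot: [0.991, 0.029, 0.131, 0.002]
wrist_force: [1.7, -0.2, -2.5]
finger_gap: 0.04
gripper_force: 29.7
```

Emit:
servo_tool(
  motion=[
    [[0,0,0],[0,0,0]],
    [[0,0,0],[0,0,0]],
    [[0,0,0],[0,0,0]],
    [[0,0,0],[0,0,0]],
    [[0,0,0],[0,0,0]],
  ],
  jaw=-0.1,
)

```text
clock: 16.72
eef_pos: [0.5156, 0.1264, 0.2017]
ee_rot: [0.991, 0.029, 0.13, 0.002]
wrist_force: [-0.5, -0.6, 0.1]
finger_gap: 0.0516
gripper_force: 0.0
```

Emit:
servo_tool(
  motion=[
    [[0,0,0],[0,0,0]],
    [[0,0,0],[0,0,0]],
    [[0,0,0],[0,0,0]],
    [[0,0,0],[0,0,0]],
    [[0,0,0],[0,0,0]],
  ],
)

```text
clock: 17.13
eef_pos: [0.5156, 0.1264, 0.2016]
ee_rot: [0.991, 0.029, 0.13, 0.002]
wrist_force: [0.7, -0.4, 0.0]
finger_gap: 0.0515
gripper_force: 0.0
```

Emit:
servo_tool(
  motion=[
    [[0,0,0],[0,0,0]],
    [[0,0,0],[0,0,0]],
    [[0,0,0],[0,0,0]],
    [[0,0,0],[0,0,0]],
    [[0,0,0],[0,0,0]],
  ],
)

```text
clock: 17.55
eef_pos: [0.5156, 0.1264, 0.2016]
ee_rot: [0.991, 0.029, 0.13, 0.002]
wrist_force: [-0.5, -0.7, 0.3]
finger_gap: 0.0518
gripper_force: 0.0
```

```bash
python3 st.py; python3 bub2.py t2.png 2>/dev/null; python3 wd.py w10.png 0
```

```text
17.55 tcp [0.5156 0.1264 0.2016] tip [0.5671 0.127  0.0094] yaw 3.45 tilt 14.98 roll 0.68 F [-0.54 -0.72  0.26] q [-0.381  0.435 -0.013  2.172  0.341  0.308 -2.218]
B/G [56, 56, 56, 56, 56, 56, 59, 64, 67, 68, 68, 69, 70, 70, 71, 71, 72, 73, 77, 84, 91, 94, 93, 89, 82, 75, 69, 67, 66, 66, 64, 63, 62, 62, 59, 56, 54, 53, 53, 53, 53, 53, 53]
R/G [103, 103, 103, 103, 104, 104, 103, 98, 91, 88, 88, 88, 88, 88, 88, 89, 89, 89, 90, 93, 96, 97, 97, 96, 93, 91, 89, 88, 88, 88, 88, 88, 88, 90, 96, 104, 105, 105, 104, 104, 104, 104, 104]
G [160, 160, 161, 161, 161, 161, 159, 155, 153, 153, 153, 153, 156, 157, 157, 152, 145, 148, 155, 160, 164, 167, 166, 160, 151, 140, 141, 145, 148, 149, 148, 147, 147, 146, 146, 152, 161, 166, 168, 168, 168, 168, 168]
vial 332.9 358.34 bubble 346.39 mm -2.0
[[294, 93], [282, 299], [357, 299], [363, 133], [301, 128]]
[[0.6723, 0.1492], [0.554, 0.1489], [0.5564, 0.1065], [0.6515, 0.1082], [0.6522, 0.144]] [[0.6659, 0.1479], [0.5562, 0.1477], [0.5584, 0.1083], [0.6466, 0.1099], [0.6473, 0.1431]]
```

After letting go, the bubble reads about −1.8 mm, which is inside the band. I'll nudge it 2 mm more towards centre.

Emit:
servo_tool(
  motion=[
    [[0,0,0],[0,0,0]],
    [[0,0,0],[0,0,0]],
    [[0,0,0],[0,0,0]],
    [[0,0,0],[0,0,0]],
    [[0,0,0],[0,0,0]],
  ],
  jaw=1,
)

```text
clock: 18.22
eef_pos: [0.5156, 0.1263, 0.2016]
ee_rot: [0.991, 0.029, 0.13, 0.002]
wrist_force: [-0.5, -1.8, 1.4]
finger_gap: 0.0398
gripper_force: 29.8
```

Emit:
servo_tool(
  motion=[
    [[1,0,0.2],[0,0,0]],
    [[1,0,0.3],[0,0,0]],
    [[0,0,0],[0,0,0]],
    [[0,0,0],[0,0,0]],
    [[0,0,0],[0,0,0]],
  ],
)

```text
clock: 18.63
eef_pos: [0.5172, 0.1264, 0.2016]
ee_rot: [0.991, 0.029, 0.13, 0.002]
wrist_force: [-7.1, -1.9, 7.9]
finger_gap: 0.0397
gripper_force: 29.8
```

Emit:
servo_tool(
  motion=[
    [[0,0,0],[0,0,0]],
    [[0,0,0],[0,0,0]],
    [[0,0,0],[0,0,0]],
    [[0,0,0],[0,0,0]],
    [[0,0,0],[0,0,0]],
  ],
  jaw=-0.3,
)

```text
clock: 19.05
eef_pos: [0.5177, 0.1265, 0.2016]
ee_rot: [0.991, 0.029, 0.13, 0.002]
wrist_force: [-0.7, 0.8, -0.3]
finger_gap: 0.0609
gripper_force: 0.0
```

Emit:
servo_tool(
  motion=[
    [[0,0,0],[0,0,0]],
    [[0,0,0],[0,0,0]],
    [[0,0,0],[0,0,0]],
    [[0,0,0],[0,0,0]],
    [[0,0,0],[0,0,0]],
  ],
)

```text
clock: 19.47
eef_pos: [0.5176, 0.1265, 0.2017]
ee_rot: [0.991, 0.029, 0.13, 0.002]
wrist_force: [-0.6, -0.6, -0.4]
finger_gap: 0.0611
gripper_force: 0.0
```

Emit:
servo_tool(
  motion=[
    [[0,0,0],[0,0,0]],
    [[0,0,0],[0,0,0]],
    [[0,0,0],[0,0,0]],
    [[0,0,0],[0,0,0]],
    [[0,0,0],[0,0,0]],
  ],
)

```text
clock: 19.88
eef_pos: [0.5176, 0.1265, 0.2016]
ee_rot: [0.991, 0.029, 0.13, 0.002]
wrist_force: [-0.0, -0.5, 0.2]
finger_gap: 0.0611
gripper_force: 0.0
```

```bash
python3 st.py; python3 bub2.py t3.png 2>/dev/null
```

```text
19.8833 tcp [0.5176 0.1265 0.2016] tip [0.5691 0.1271 0.0094] yaw 3.45 tilt 14.97 roll 0.68 F [-0.01 -0.45  0.18] q [-0.378  0.437 -0.015  2.168  0.34   0.31  -2.215]
B/G [56, 56, 56, 56, 56, 56, 59, 64, 68, 69, 69, 68, 68, 68, 68, 70, 73, 75, 81, 88, 92, 94, 93, 87, 80, 76, 73, 70, 68, 67, 67, 66, 64, 62, 59, 56, 54, 54, 54, 54, 54, 54, 54]
R/G [103, 103, 103, 103, 103, 104, 104, 99, 92, 89, 88, 88, 88, 88, 88, 88, 89, 90, 92, 96, 97, 98, 97, 94, 92, 90, 89, 88, 88, 88, 87, 88, 88, 89, 96, 105, 105, 104, 103, 103, 103, 103, 104]
G [160, 160, 160, 161, 161, 161, 159, 155, 153, 153, 153, 153, 153, 152, 152, 149, 146, 150, 157, 164, 167, 167, 165, 161, 154, 148, 149, 151, 150, 148, 147, 146, 145, 144, 144, 150, 159, 166, 167, 166, 166, 166, 167]
vial 332.96 358.38 bubble 345.96 mm -0.8
```

The bubble is at about −0.7 mm with the grip open. I'll retreat along the fingers.

Emit:
servo_tool(
  motion=[
    [[0,0,-8],[0,0,0]],
    [[0,0,-15],[0,0,0]],
    [[0,0,-20],[0,0,0]],
    [[0,0,-25],[0,0,0]],
    [[0,0,-25],[0,0,0]],
  ],
)

```text
clock: 20.5
eef_pos: [0.4929, 0.1261, 0.2926]
ee_rot: [0.991, 0.029, 0.13, 0.002]
wrist_force: [1.4, -0.9, -0.2]
finger_gap: 0.0611
gripper_force: 0.0
```

Emit:
servo_tool(
  motion=[
    [[0,0,-25],[0,0,0]],
    [[0,0,-25],[0,0,0]],
    [[0,30,-10],[0,0,0]],
    [[0,35,0],[0,0,0]],
    [[0,35,0],[0,0,0]],
  ],
)

```text
clock: 20.92
eef_pos: [0.4833, 0.0255, 0.3523]
ee_rot: [0.991, 0.03, 0.132, 0.002]
wrist_force: [0.9, 0.2, -0.1]
finger_gap: 0.0615
gripper_force: 0.0
```

Emit:
servo_tool(
  motion=[
    [[0,35,0],[0,0,0]],
    [[0,35,0],[0,0,0]],
    [[0,35,0],[0,0,0]],
    [[0,35,0],[0,0,0]],
    [[0,0,0],[0,0,0]],
  ],
)

```text
clock: 21.33
eef_pos: [0.4911, -0.1196, 0.3531]
ee_rot: [0.991, 0.026, 0.131, 0.003]
wrist_force: [-1.0, 0.1, -1.1]
finger_gap: 0.0614
gripper_force: 0.0
```

```bash
python3 st.py; python3 bub2.py t4.png 2>/dev/null
python3 - <<'E'
from h import *
w=cv2.imread('pics/t4.png')[140:300,190:430]; t=cv2.resize(w,None,fx=2,fy=2,interpolation=cv2.INTER_CUBIC)
v=cv2.resize(cv2.imread('pics/t4.png')[160:190,290:400],None,fx=4,fy=4,interpolation=cv2.INTER_CUBIC)
s=camera('scene'); s=cv2.resize(s[190:330,150:310],(480,420),interpolation=cv2.INTER_CUBIC)
o=np.zeros((560,800,3),np.uint8); o[:120,:440]=v; o[125:445,:480][:, :]=t[:320,:480]; o[130:550,320:800]=s
cv2.imwrite('pics/fin.png',o)
E
```

```text
21.3333 tcp [ 0.4911 -0.1196  0.3531] tip [ 0.5428 -0.1195  0.1609] yaw 3.1 tilt 15.03 roll 0.75 F [-0.99  0.12 -1.05] q [ 0.091  0.148  0.034  2.125 -0.066  0.608 -1.345]
B/G [56, 56, 56, 56, 56, 56, 59, 64, 68, 69, 69, 69, 68, 68, 69, 70, 73, 75, 81, 88, 92, 94, 93, 87, 80, 76, 73, 70, 68, 67, 67, 66, 64, 62, 59, 56, 54, 54, 54, 54, 54, 53, 54]
R/G [103, 103, 103, 103, 104, 104, 104, 99, 92, 89, 88, 88, 88, 88, 88, 88, 89, 90, 92, 95, 97, 97, 97, 95, 92, 90, 89, 88, 88, 88, 88, 88, 88, 89, 97, 104, 105, 104, 103, 103, 103, 103, 104]
G [161, 162, 163, 163, 163, 162, 161, 158, 155, 155, 155, 154, 154, 154, 154, 151, 148, 152, 159, 166, 169, 169, 167, 163, 156, 150, 151, 153, 152, 150, 149, 148, 147, 146, 146, 152, 161, 167, 169, 168, 168, 167, 169]
vial 332.97 358.37 bubble 345.95 mm -0.7
```

View pics/fin.png

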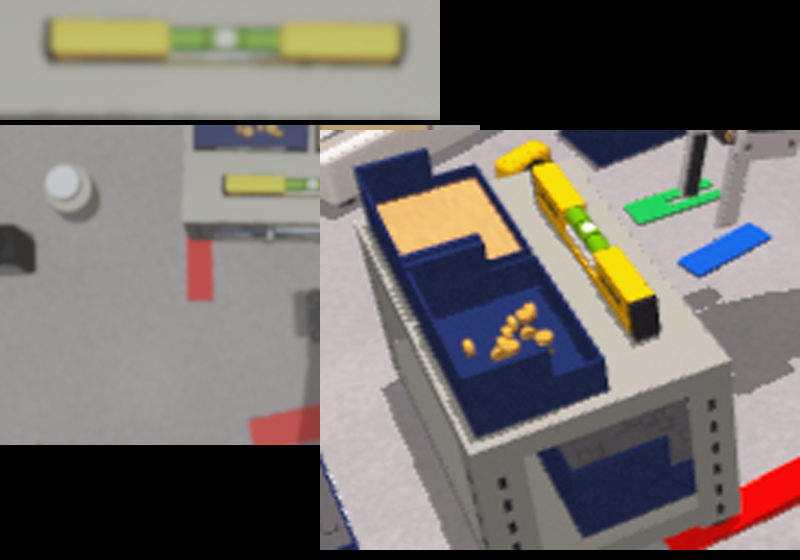

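The final picture shows the bubble centred in the green vial (crop px (225,38)) and the wedge in line under the front-left foot, with the gripper well clear. I'll let the arm settle and hand in.

Emit:
servo_tool(
  motion=[
    [[0,0,0],[0,0,0]],
    [[0,0,0],[0,0,0]],
    [[0,0,0],[0,0,0]],
    [[0,0,0],[0,0,0]],
    [[0,0,0],[0,0,0]],
  ],
)

```text
clock: 22.0
eef_pos: [0.4918, -0.1133, 0.3523]
ee_rot: [0.991, 0.029, 0.13, 0.002]
wrist_force: [-0.9, -0.4, 1.0]
finger_gap: 0.0612
gripper_force: 0.0
```

```bash
python3 -c "
from workcell import finish_job; print(finish_job())"
```

```text
the job is handed in; nothing more can be done
None
```

Job handed in at 22 s: the 160 x 40 mm red wedge lies flat, in line under the short front-left foot, the bubble reads about −0.7 mm from mid-vial, and the gripper is clear; no verdict was returned.

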